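# Lay a bogie axle in its saddles by way of the V-block

## Robot

A 7-joint arm with a two-finger parallel gripper is mounted at the origin on the work surface. World frame = base frame: x ahead of the robot, y to its left, z up, the work surface at z = 0. Lengths are in m, angles in degrees, forces in N, time in s.
With the tool pointing down it reaches from about 0.425 to 0.875 m from the base axis. Payload 4.7 kg.
Tool frame: the origin (TCP) lies midway between the tips of the shut fingers; the grasp point (between the pads) lies env.grip_point_offset behind it (env.grip_point_offset is the distance from the TCP to the grasp point, in m); z points along the fingers, y is the line along which they close (so a half turn about z gives the same grasp; the last joint's range is limited). The gripper opens to 87 mm and grips with 3 to 60 N. Pads are 19 mm wide; open, the fingers measure 117 mm over their backs; the gripper's body (75 mm by 190 mm) begins 51 mm behind the grasp point.
Start: joints at [0.808, 18.392, -4.016, 83.108, 1.295, 78.541, -3.26], TCP at [0.65, -0, 0.223] pointing down, gripper open.
Joint ranges: [-163.93, 163.93], [-17.29, 119.83], [-79.2, 71.16], [3.27, 140.29], [-89.18, 269.18], [5.43, 117.66], [-154.24, 154.24]. Speed limits (degrees/s): [147.25, 147.25, 180, 180, 180, 180, 180].

## Interface

Orientations are given as [roll, pitch, yaw] about the fixed x, y, z axes, in that order (R = Rz(yaw) Ry(pitch) Rx(roll)).
In Python, from cell import env gives the robot as it stands.
- The arm moves only by the shell command python3 -m creep 'ROWS' [FORCE]. ROWS is a JSON object of lists of equal length, an entry for each row: "translation": the shift along the tool's x, y, z in units of 0.08 m (1.0 is 0.08 m), a list of three; "turn": the turn, a rotation vector about the tool's x, y, z in units of 180 degrees (1.0 is 180 degrees), a list of three; "grip": the opening, from 0 (shut) to 1 (fully open). In form: {"translation": [[x, y, z], ...], "turn": [[ax, ay, az], ...], "grip": [grip, ...]}. A call has 1 to 5 rows; each row shifts and turns the commanded pose from where the row before left it, along the tool's axes as they then stand; what a row does not reach is not made up. A row lasts 1/8 s, in which the tool goes at most 62.5 mm and 10.7 degrees, less where a joint would pass 70% of its speed; a pose out of reach is approached as far as the arm can. A call with a number of a shift or a turn outside -1 to 1 is refused whole. A call with a gripper value outside its range is refused whole. The fingers move at their own pace and stop on an object; FORCE is the grip in N (left out, the last holds). Time passes only in rows, so rows that do not move let the fingers close. It gives the time, the measured TCP pose, the force, the opening and the grip force at its end, in the units of the state.
- env.get_obs(): the state, without advancing time (a new reading comes with each control period).
- env.read_camera(name): name is "scene" or "side" or "wrist"; returns a dict with "frame" (420x560x3 uint8, red, green, blue), "z_map" (420x560 float32, m along the optical axis (not along the pixel's ray), 0 where there is no reading), "K" (3x3 intrinsics, pixels), "rvec" (rotation vector, rad) and "tvec" (3), from world to camera coordinates, as OpenCV has them. Camera axes: x right, y down, z forward; pixel columns grow to the right and rows downward; lengths in m; the calibration is good to about 2 mm. A picture is of the moment at which its call begins.
- env.sign_off(): hands the job in; it is judged then, once.
The state is a dict: "time_s": time; "qpos": joint angles; "joint_velocities": joint speeds; "effort": joint torques, N m; "tool_pos": TCP position; "tool_rot": TCP orientation; "force": force on the tool from outside, world axes, zero at the start; "wrist_torque": the same for the moment, N m; "grip_width": finger opening in m; "grasp_force": force on a finger pad.
Only numpy, scipy, OpenCV 4.12 (cv2) and the standard library are available. Lean on these libraries where they do the work, as an engineer would, in place of code of your own. Each camera call takes 0.05 s, during which the arm holds its last target. There are 200 camera calls.

## Task

Take the plain axle shaft out of the wooden stock rack and set it down in the leaning V-block, narrow end down on the foot stop, letting go of it so that you can change from holding it by its end to holding it across its middle. Carry it level to the black bogie and lay it in the two open saddles, push it along them until its narrow end presses firmly home against the stop plate, then let go; never drop or ram it. Leave the other parts in the rack and the tools and jars on the bench where they are.

Things in the scene. Friction and masses are not known exactly. Their poses are not given: they have to be found in the camera images.
- axle: plain bare steel shaft, tubular, about 0.28 kg, 190 mm long, 20 mm in diameter, the last 20 mm at one end turned down to 12 mm (narrow end). Starts upright in one of the rack's holes, narrow end down and hidden, its plain top 120 mm above the rack: the tallest of the three parts there. Origin at mid-length on its axis; z runs along the shaft from narrow to plain end
- axle_foot (a point): centre of the end face of the axle's narrow end (95 mm from the origin along -z of the axle)
- axle_top (a point): centre of the end face of the axle's plain end (95 mm from the origin along +z of the axle)
- rack: wooden stock rack fixed on the bench, 220 mm (its x) by 64 mm (its y) by 80 mm high, with three blind holes of 23 mm diameter, 70 mm deep, in a row along its x axis 70 mm apart; origin at the centre of its underside, z up. It holds the axle, the short pin and the headed bolt, in any order
- vblock: grey iron rest fixed on the bench, base 110 mm (x) by 170 mm (y): two 90 degree steel vees in line on a plate leaning 45 degrees, with a flat foot stop across the low (+y) end. From its foot a shaft in it runs up along (0, -0.707, 0.707) of the block's frame. Vees 44 mm wide over all, lips 4 mm above the shaft's axis. Origin at the centre of the base's underside, z up
- vblock_seat (a point): middle of the axle when seated in the vees with its foot on the stop: 125 mm straight above the V-block's origin. Along the shaft from its foot the vees cover 25-50 mm and 113-135 mm; in the 63 mm gap between them fingers can go 35 mm past the shaft's axis; the top 55 mm stand free
- vblock_foot (a point): centre of the axle's foot when seated, on the face of the V-block's foot stop: 67 mm along +y of the V-block from its origin, 58 mm high
- bogie: black steel bogie frame fixed on the bench. Its empty axle position, at its origin, has two open 90 degree saddles, each 20 mm wide, centred at y = -55 and +55 mm (90 mm clear between), for a shaft along the bogie's y axis, 85 mm above the bench. At x = +125 mm it has a pair of 98 mm wheels, tops 119 mm high. Origin on the bench below the middle of the empty position, z up
- bogie_seat (a point): middle of the axle when it is fully home: midway between the saddles, 85 mm above the bench. Between the saddles nothing stands within 35 mm of it in the bogie's x, nor below it down to the bench
- bogie_stop (a point): point on the face of the stop plate that the centre of the axle's narrow end must reach: 95 mm along +y of the bogie from bogie_seat, 85 mm high. The upright plate is 50 mm wide, square to the shaft, and reaches 105 mm high, 20 mm above the shaft's axis
- stop_plate: upright flat steel stop plate of the bogie, fixed to it, 50 mm wide (x), 8 mm thick (y), 60 mm high, square to the shaft, beyond the +y saddle; its face towards the saddles is where the narrow end comes to rest. Origin at the centre of its lower edge, 45 mm above the bench
- pin: short steel pin in the rack, 20 mm in diameter, 130 mm long, origin at its lower end; leave it
- bolt: steel bolt in the rack, 20 mm in diameter with a 34 mm round head, 158 mm long, origin at its lower end; leave it
- jar: closed glass jar, 72 mm in diameter, 110 mm high, origin under its centre; leave it
- oiler: grey oil bottle, 60 mm in diameter, 130 mm high, origin under its centre; leave it
- wheel: loose flanged steel wheel lying flat, 100 mm in diameter, 28 mm high, origin under its centre; leave it
- spanner: steel spanner 170 mm long lying on the bench along its x axis; leave it
- screwdriver: screwdriver 180 mm long lying on the bench along its x axis; leave it
- hammer: hammer 260 mm long lying on the bench along its x axis; leave it
Things that resemble listed ones, but are neither listed nor needed, are in the scene too. Leave any green look-alike of the axle alone.

How it is judged:
By the outcome, as a careful person would: the job done as asked, in the order asked, and still so for the second after the job is handed in, with the robot touching nothing.
It also fails if it takes over 64 s, if anything falls off the work surface, if the arm or the gripper's body presses on something with over 40 N, if the wrist force passes 120 N, or if a joint passes its speed limit or range.

## Working session

There is one attempt and no reset: what is moved stays moved. The work goes in short steps, Python scripts to look and compute and a shell command to move; the robot and the scene stay as the last step left them, time stands still between calls to the robot, and variables do not carry over. Pictures are saved under pics/ and viewed, at most 10 in all, crops included, and the job is handed in when it is done.

```bash
mkdir -p pics; cat > h.py <<'E'
import numpy as np,cv2,pickle
from scipy.spatial.transform import Rotation as Rn
from cell import env
def cam(n):
    c=env.read_camera(n); pickle.dump(c,open(f'/tmp/{n}.pkl','wb')); return c
def load(n): return pickle.load(open(f'/tmp/{n}.pkl','rb'))
def cloud(c):
    z=c['z_map'];h,w=z.shape;K=c['K'];u,v=np.meshgrid(np.arange(w),np.arange(h))
    p=np.stack([(u-K[0,2])/K[0,0]*z,(v-K[1,2])/K[1,1]*z,z],-1)
    R=cv2.Rodrigues(np.array(c['rvec'],float))[0]
    P=(p-np.array(c['tvec']).ravel())@R; P[z==0]=np.nan; return P
def proj(c,P): return cv2.projectPoints(np.array(P,float).reshape(-1,3),np.array(c['rvec'],float),np.array(c['tvec'],float),c['K'],None)[0].reshape(-1,2)
def save(img,n,s=1): cv2.imwrite('pics/'+n,cv2.resize(img[...,::-1],None,fx=s,fy=s,interpolation=cv2.INTER_CUBIC))
E
python3 - <<'E'
from h import *
a=cam('scene');b=cam('side')
save(a['frame'],'scene.png',1.4);save(b['frame'],'side.png',1.4)
o=env.get_obs();print(o['tool_pos'],o['tool_rot'],o['grip_width'],env.grip_point_offset)
E
```

```text
[ 6.49500826e-01 -5.03860646e-05  2.21550582e-01] [-1.79899933e+02  5.77040103e-03  9.00018404e+01] 0.0871931911608708 0.0187
```

View pics/scene.png

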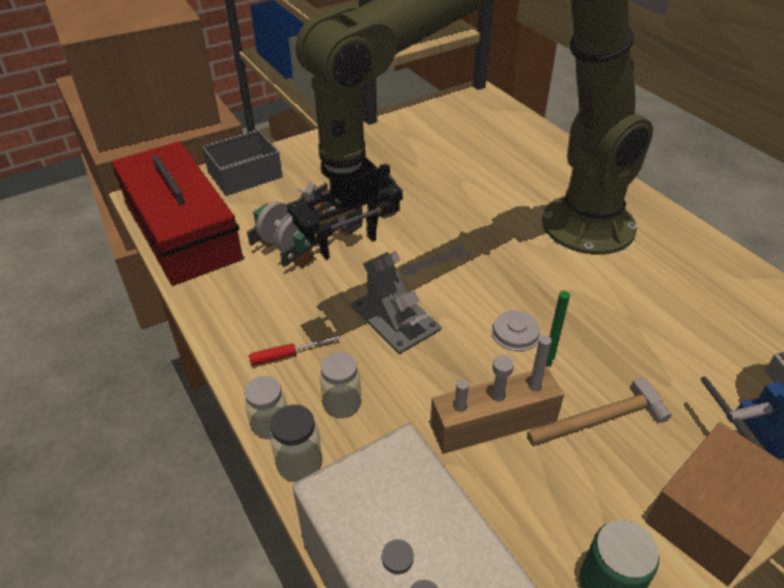

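View pics/side.png

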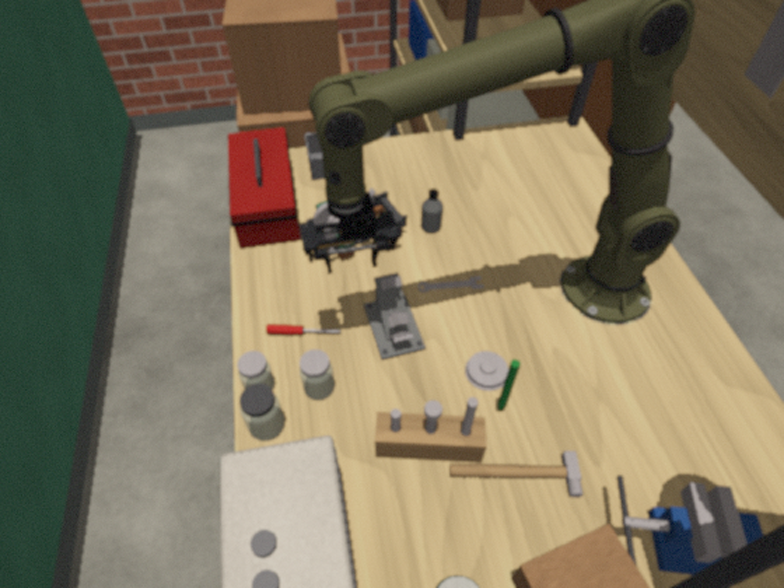

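The scene view shows three rack parts: pin (461,390), bolt with head (503,370) and the tall plain shaft (540,345). The tall, grey, headless shaft matches the axle. The green bar (557,330) stands outside the rack and is the look-alike. The V-block is at (400,310), and the bogie at about (300,220) is partly hidden by the gripper.

```bash
python3 - <<'E'
from h import *
a=load('scene');b=load('side');w=cam('wrist')
P=cloud(a)
for n,(u,v) in dict(axtop=(544,341),bolt=(503,362),pin=(461,385),rackFL=(440,440),rackR=(555,385),vb=(400,310),vbfoot=(410,320),bog=(300,225),wheel=(516,328)).items():
    print(n,P[int(v/1.4),int(u/1.4)].round(3))
# height map merged, 2 mm cells
H=np.zeros((600,450,3),np.uint8);Z=np.full((600,450),-1.)
for c in (a,b,w):
    p=cloud(c).reshape(-1,3);col=c['frame'].reshape(-1,3)
    ok=np.isfinite(p[:,0])&(p[:,2]<0.24)&(p[:,2]>-.02);p=p[ok];col=col[ok]
    i=((p[:,1]+.6)/.002).astype(int);j=((p[:,0]-.1)/.002).astype(int)
    k=(i>=0)&(i<600)&(j>=0)&(j<450);p,col,i,j=p[k],col[k],i[k],j[k]
    o=np.argsort(p[:,2]);
    for q in o:
        if p[q,2]>=Z[i[q],j[q]]: Z[i[q],j[q]]=p[q,2];H[i[q],j[q]]=col[q]
save(H,'map.png')
save(np.hstack([w['frame'],]),'wrist.png',1.2)
save(a['frame'][215:330,290:420],'rackcrop.png',5)
E
```

```text
axtop [0.486 0.349 0.199]
bolt [0.549 0.33  0.167]
pin [0.623 0.318 0.142]
rackFL [0.661 0.322 0.021]
rackR [0.454 0.368 0.081]
vb [0.566 0.04  0.045]
vbfoot [0.568 0.078 0.052]
bog [0.747 0.018 0.325]
wheel [0.388 0.19  0.027]
```

View pics/map.png

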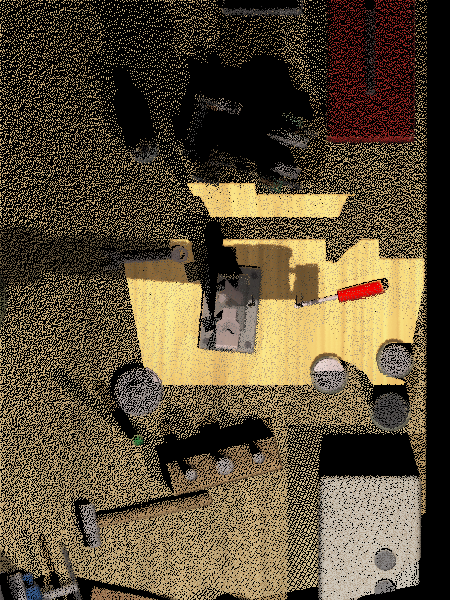

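View pics/rackcrop.png

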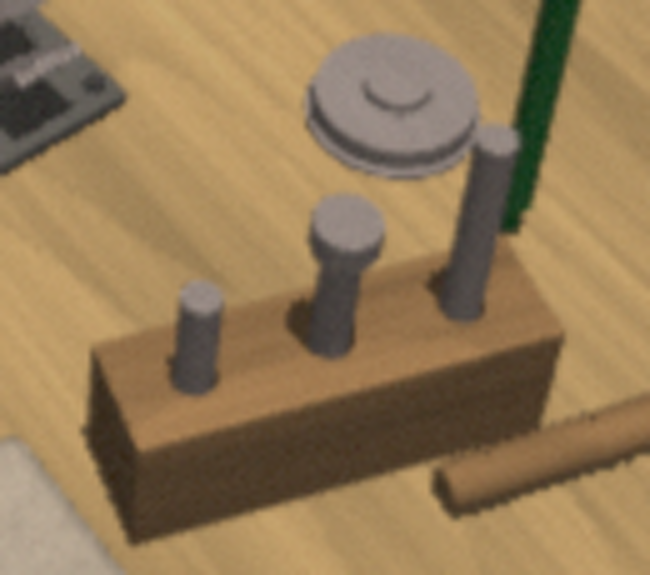

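View pics/wrist.png

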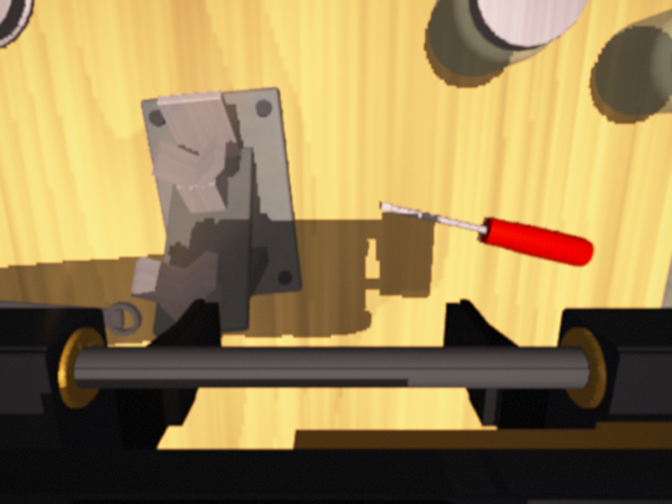

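```bash
python3 - <<'E'
from h import *
np.set_printoptions(suppress=True,precision=4)
C={n:load(n) for n in('scene','side','wrist')}
for n in('scene','side'):
    p=cloud(C[n]).reshape(-1,3)
    cp=np.array(C[n]['tvec']).ravel();R=cv2.Rodrigues(np.array(C[n]['rvec'],float))[0];print(n,'campos',-R.T@cp)
    near=np.hypot(p[:,0]-.483,p[:,1]-.347)<.035
    for lo,hi in((.088,.11),(.11,.14),(.14,.17),(.17,.193),(.196,.21)):
        q=p[near&(p[:,2]>lo)&(p[:,2]<hi)];print(lo,len(q),np.median(q,0),q.min(0)[:2],q.max(0)[:2])
    q=p[(np.abs(p[:,2]-.08)<.004)&(p[:,0]>.4)&(p[:,0]<.72)&(p[:,1]>.25)&(p[:,1]<.45)]
    r=cv2.minAreaRect(q[:,:2].astype(np.float32)*1000);print('rack',r,cv2.boxPoints(r)/1000)
    q=p[(np.hypot(p[:,0]-.376,p[:,1]-.28)<.04)&(p[:,2]>.02)];print('green',q.min(0),q.max(0))
for n in C:
    p=cloud(C[n]).reshape(-1,3)
    s=(p[:,0]>.46)&(p[:,0]<.66)&(p[:,1]>-.12)&(p[:,1]<.14)&(p[:,2]<.2)
    q=p[s&(p[:,2]>.006)];print(n,np.histogram(q[:,2],np.arange(.006,.2,.006)))
    q=p[s&(p[:,2]>.008)&(p[:,2]<.03)]
    r=cv2.minAreaRect(q[:,:2].astype(np.float32)*1000);print('vb',r,cv2.boxPoints(r)/1000)
E
```

```text
scene campos [1.074  0.8448 1.0196]
0.088 48 [0.4895 0.3546 0.0994] [0.4768 0.3414] [0.495  0.3586]
0.11 72 [0.4887 0.3546 0.1248] [0.4748 0.3406] [0.4927 0.3591]
0.14 76 [0.4888 0.3541 0.1545] [0.4761 0.3408] [0.4931 0.3592]
0.17 58 [0.4893 0.3542 0.1817] [0.4777 0.3416] [0.494 0.36 ]
0.196 51 [0.4835 0.3491 0.1992] [0.4723 0.3391] [0.494 0.358]
rack ((550.2930297851562, 332.0107727050781), (68.91961669921875, 221.27989196777344), 75.8703842163086) [[0.4346 0.3256]
 [0.6492 0.2716]
 [0.666  0.3384]
 [0.4514 0.3924]]
green [0.366  0.2688 0.0214] [0.3881 0.2898 0.1929]
side campos [0.7224 0.7999 1.1104]
0.088 25 [0.4845 0.3569 0.0977] [0.4729 0.3487] [0.4892 0.3596]
0.11 39 [0.4843 0.3568 0.1244] [0.4732 0.3466] [0.4898 0.3591]
0.14 40 [0.4843 0.3573 0.1568] [0.4733 0.3471] [0.4895 0.3602]
0.17 32 [0.4846 0.3567 0.1828] [0.4723 0.3459] [0.49   0.3595]
0.196 48 [0.4803 0.351  0.2012] [0.4713 0.3394] [0.489  0.3595]
rack ((547.2451171875, 332.249267578125), (67.10298919677734, 219.84625244140625), 75.84864044189453) [[0.4325 0.3266]
 [0.6456 0.2728]
 [0.662  0.3379]
 [0.4489 0.3917]]
gr
[... 1281 characters left out ...]
0.6461 -0.0667]
 [ 0.6072  0.1267]]
wrist (array([1700, 5505,   97,  223,  359,  460,  594,  687,  784, 1406, 1065,
       1125, 1355, 1165,  723,  299,  244,  285,  425,  486,   95,  386,
        792,  794,  490,   13,    0,    0,    0,    0,    0,    0]), array([0.006, 0.012, 0.018, 0.024, 0.03 , 0.036, 0.042, 0.048, 0.054,
       0.06 , 0.066, 0.072, 0.078, 0.084, 0.09 , 0.096, 0.102, 0.108,
       0.114, 0.12 , 0.126, 0.132, 0.138, 0.144, 0.15 , 0.156, 0.162,
       0.168, 0.174, 0.18 , 0.186, 0.192, 0.198]))
vb ((533.746337890625, -0.8603668212890625), (165.3796844482422, 199.31692504882812), 5.172898292541504) [[ 0.4424  0.0909]
 [ 0.4604 -0.1076]
 [ 0.6251 -0.0927]
 [ 0.6071  0.1058]]
```

The enlarged crop confirms it: the tall plain shaft, top at crop (497,140), is the axle. Its measured top is (0.4815, 0.349, 0.200), which agrees with the rack hole from the rack fit (0.481, 0.349). The rack yaw is −14.1°.

```bash
python3 -m creep '{"translation":[[0.545,-0.2625,-0.08],[0.545,-0.2625,-0.08],[0.545,-0.2625,-0.08],[0.545,-0.2625,-0.08]],"turn":[[0,0,0],[0,0,0],[0,0,0],[0,0,0]],"grip":[0.7,0.7,0.7,0.7]}' 30
python3 -m creep '{"translation":[[0.545,-0.2625,-0.08],[0.545,-0.2625,-0.08],[0.545,-0.2625,-0.08],[0.545,-0.2625,-0.08]],"turn":[[0,0,0],[0,0,0],[0,0,0],[0,0,0]],"grip":[0.7,0.7,0.7,0.7]}'
python3 -m creep '{"translation":[[0,0,0],[0,0,0],[0,0,0],[0,0,0]],"turn":[[0,0,-0.0527],[0,0,-0.0527],[0,0,-0.0527],[0,0,-0.0527]],"grip":[0.7,0.7,0.7,0.7]}'
python3 -m creep '{"translation":[[0,0,0],[0,0,0],[0,0,0],[0,0,0],[0,0,0]],"turn":[[0,0,-0.0527],[0,0,-0.0527],[0,0,-0.0527],[0,0,-0.0527],[0,0,0]],"grip":[0.7,0.7,0.7,0.7,0.7]}'
python3 - <<'E'
from h import *
a=cam('scene');b=cam('side');w=cam('wrist')
s=a['frame'][60:280,150:330];t=b['frame'][80:270,200:330]
save(s,'bog_scene.png',2.7)
o=env.get_obs();print(o['qpos'],o['tool_pos'],o['tool_rot'])
np.set_printoptions(suppress=True,precision=4)
for n,c in(('scene',a),('side',b)):
    p=cloud(c).reshape(-1,3)
    s=(p[:,0]>.48)&(p[:,0]<.65)&(p[:,1]>-.12)&(p[:,1]<.12)
    q=p[s&(p[:,2]>.009)&(p[:,2]<.0155)]
    r=cv2.minAreaRect(q[:,:2].astype(np.float32)*1000);print('vb',r,cv2.boxPoints(r)/1000)
    s=(p[:,0]>.4)&(p[:,0]<.78)&(p[:,1]>-.6)&(p[:,1]<-.13)
    for lo,hi in((.04,.07),(.07,.09),(.09,.1),(.1,.108),(.108,.14)):
        q=p[s&(p[:,2]>lo)&(p[:,2]<hi)];print(lo,len(q),q.min(0),q.max(0))
H=np.zeros((230,200,3),np.uint8);Z=np.full((230,200),-1.)
for c in (a,b):
    p=cloud(c).reshape(-1,3);col=c['frame'].reshape(-1,3)
    i=((p[:,1]+.6)/.002);j=((p[:,0]-.4)/.002)
    k=np.isfinite(i)&(i>=0)&(i<230)&(j>=0)&(j<200)&(p[:,2]<.25)
    for q in np.flatnonzero(k):
        ii,jj=int(i[q]),int(j[q])
        if p[q,2]>Z[ii,jj]: Z[ii,jj]=p[q,2]
np.save('/tmp/Z.npy',Z)
cm=cv2.applyColorMap((np.clip(Z,0,.13)/.13*255).astype(np.uint8),cv2.COLORMAP_JET)
save(cm[...,::-1],'zmap.png',2.5)
E
```

```text
time_s: 0.65
tool_pos: [0.565, 0.1756, 0.2481]
tool_rot: [-180.0, 0.0, 90.0]
force: [0.9, 0.8, 0.5]
grip_width: 0.0622
grasp_force: 0.0
time_s: 1.15
tool_pos: [0.4811, 0.3499, 0.2737]
tool_rot: [-180.0, 0.0, 90.0]
force: [0.0, -0.4, 0.1]
grip_width: 0.0607
grasp_force: 0.0
time_s: 1.65
tool_pos: [0.4818, 0.3487, 0.2733]
tool_rot: [-180.0, 0.0, 128.3]
force: [-0.5, -0.4, 0.1]
grip_width: 0.0608
grasp_force: 0.0
time_s: 2.28
tool_pos: [0.4819, 0.3486, 0.2734]
tool_rot: [-180.0, -0.0, 165.8]
force: [0.2, -0.2, 1.1]
grip_width: 0.0612
grasp_force: 0.0
[-17.46803324  12.07149003 -24.65008385  86.16031257   5.04662888
  82.8771643   33.47673188] [0.48199875 0.34868419 0.27363383] [-1.79990026e+02 -2.32573689e-03  1.65740945e+02]
vb ((563.8909912109375, 18.558609008789062), (110.74900817871094, 172.98866271972656), 5.263833045959473) [[ 0.5008  0.0996]
 [ 0.5167 -0.0727]
 [ 0.627  -0.0625]
 [ 0.6111  0.1098]]
0.04 1513 [ 0.4001 -0.599   0.04  ] [ 0.7794 -0.2162  0.07  ]
0.07 862 [ 0.4001 -0.5997  0.07  ] [ 0.78  -0.216  0.09 ]
0.09 262 [ 0.4002 -0.3887  0.0901] [ 0.7784 -0.2173  0.1   ]
0.1 174 [ 0.4002 -0.3433  0.1   ] [ 0.7798 -0.2308  0.108 ]
0.108 534 [ 0.4012 -0.5992  0.1081] [ 0.7799 -0.229   0.1348]
vb ((546.2730712890625, -0.5739288330078125), (138.54998779296875, 209.78811645507812), 5.04189920425415) [[ 0.468   0.0978]
 [ 0.4865 -0.1112]
 [ 0.6245 -0.099 ]
 [ 0.6061  0.11  ]]
0.04 1139 [ 0.4    -0.5826  0.04  ] [ 0.7798 -0.2173  0.07  ]
0.07 595 [ 0.4016 -0.5976  0.07  ] [ 0.7776 -0.2152  0.09  ]
0.09 236 [ 0.4002 -0.5702  0.09  ] [ 0.779  -0.2191  0.0999]
0.1 163 [ 0.4003 -0.5888  0.1   ] [ 0.7777 -0.2315  0.1079]
0.108 526 [ 0.5053 -0.5999  0.108 ] [ 0.78   -0.2309  0.1376]
```

View pics/bog_scene.png

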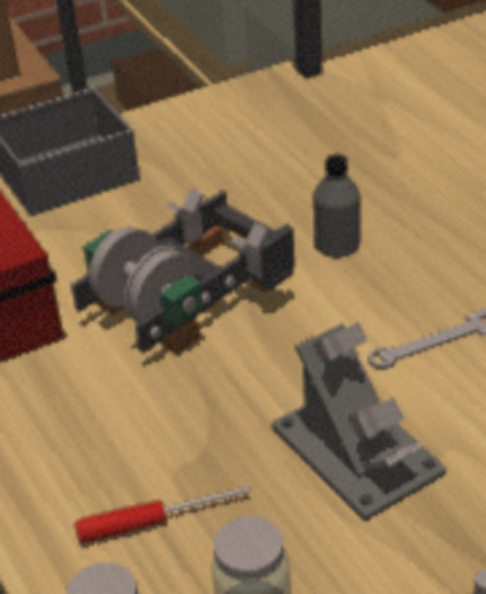

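View pics/zmap.png

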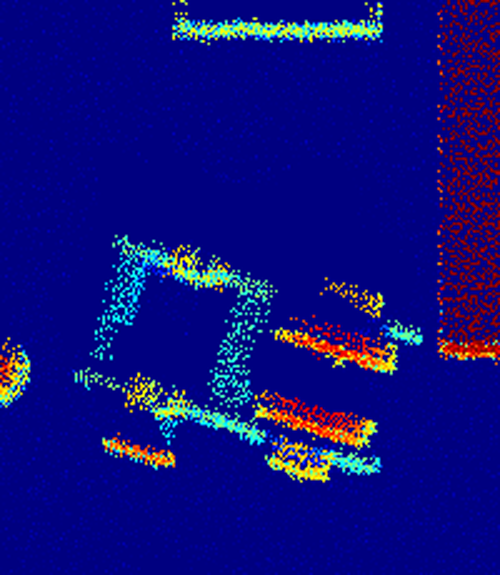

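The bogie is upper-left in the picture. Its stop plate is at crop (285,255) and its wheels at (130,270). On the height map the plate spans (105,440)–(175,462) at about yaw +17°, with the wheels on its +x side and the stop on +y. Next I'll fit it, then go down on the axle.

```bash
cat > fitb.py <<'E'
from h import *
np.set_printoptions(suppress=True,precision=4)
th=np.radians(17)
for n in('scene','side'):
    p=cloud(load(n)).reshape(-1,3)
    # stop plate: near (.512,-.238)
    s=(np.hypot(p[:,0]-.512,p[:,1]+.238)<.036)&(p[:,2]>.07)&(p[:,2]<.115)
    for lo,hi in((.07,.1),(.1,.112)):
        q=p[s&(p[:,2]>lo)&(p[:,2]<hi)]
        r=cv2.minAreaRect(q[:,:2].astype(np.float32)*1000);print(n,lo,len(q),r,(cv2.boxPoints(r)).round(1).tolist(),q[:,2].max())
    # in rotated frame relative to guess origin
    for o in [np.array([.544,-.334])]:
        d=p[:,:2]-o; x=d@[np.cos(th),np.sin(th)]; y=d@[-np.sin(th),np.cos(th)]
        for nm,(x0,x1,y0,y1,z0,z1) in dict(sadP=(-30,30,35,75,60,100),sadM=(-30,30,-75,-35,60,100),wh1=(70,180,0,60,90,130),wh2=(70,180,-70,0,90,130)).items():
            k=(x*1e3>x0)&(x*1e3<x1)&(y*1e3>y0)&(y*1e3<y1)&(p[:,2]*1e3>z0)&(p[:,2]*1e3<z1)
            if k.sum()>5:print(nm,k.sum(),'x',np.percentile(x[k],[2,50,98])*1e3,'y',np.percentile(y[k],[2,50,98])*1e3,'z',np.percentile(p[k,2],[2,50,98])*1e3)
E
python3 fitb.py
python3 -m creep '{"translation":[[0,0,0.3],[0,0,0.3],[0,0,0.3],[0,0,0.3],[0,0,0]],"turn":[[0,0,0],[0,0,0],[0,0,0],[0,0,0],[0,0,0]],"grip":[0.7,0.7,0.7,0.7,0.7]}'
```

```text
scene 0.07 101 ((518.0087280273438, -252.8674774169922), (52.849029541015625, 40.068031311035156), 16.429044723510742) [[487.0, -241.10000610351562], [498.29998779296875, -279.6000061035156], [549.0, -264.6000061035156], [537.7000122070312, -226.1999969482422]] 0.09960037387181665
scene 0.1 39 ((514.3910522460938, -240.04234313964844), (49.47136688232422, 12.534785270690918), 20.247682571411133) [[489.0, -242.6999969482422], [493.3999938964844, -254.5], [539.7999877929688, -237.39999389648438], [535.4000244140625, -225.60000610351562]] 0.10930076076625758
sadP 104 x [-22.0041  -0.4163  23.9354] y [43.3357 57.7771 66.1162] z [61.7294 76.0775 89.9344]
sadM 105 x [-25.8208  -3.7759  27.0167] y [-66.9376 -52.3116 -42.4434] z [60.7998 74.5671 90.2778]
wh1 217 x [ 88.5764 130.2851 163.4766] y [23.6747 37.493  44.7858] z [ 90.3354 103.8969 118.8081]
wh2 197 x [ 89.7003 132.1735 164.6975] y [-46.6905 -24.5266 -18.5761] z [ 90.5145 103.5445 118.1579]
side 0.07 85 ((513.2984619140625, -252.06629943847656), (52.15815353393555, 41.038421630859375), 18.224843978881836) [[482.1000061035156, -240.6
[... 256 characters left out ...]
47168) [[482.29998779296875, -241.5], [485.3999938964844, -250.8000030517578], [533.2000122070312, -235.0], [530.2000122070312, -225.8000030517578]] 0.10938318148679106
sadP 82 x [-25.536   -0.0225  26.5006] y [46.6958 58.9143 69.8687] z [60.8215 78.9612 92.3871]
sadM 89 x [-26.6358  -4.8832  25.4777] y [-63.6163 -48.1504 -40.1299] z [60.3319 76.0963 90.9741]
wh1 188 x [ 80.8317 122.7565 159.8832] y [24.4775 39.7346 49.978 ] z [ 90.6053 106.0286 119.8885]
wh2 169 x [ 83.2901 123.3153 159.1048] y [-67.5757 -23.1097 -15.7808] z [ 90.6234 104.1847 120.0213]
time_s: 3.05
tool_pos: [0.4809, 0.3478, 0.1758]
tool_rot: [-179.8, -0.2, 165.8]
force: [-0.1, -0.1, 0.9]
grip_width: 0.061
grasp_force: 0.0
```

```bash
python3 -m creep '{"translation":[[0,0,0.12],[0,0,0.11],[0,0,0],[0,0,0],[0,0,0]],"turn":[[0,0,0],[0,0,0],[0,0,0],[0,0,0],[0,0,0]],"grip":[0.7,0.7,0.7,0.1,0.1]}' 30
python3 -m creep '{"translation":[[0,0,0],[0,0,0],[0,0,0],[0,0,0]],"turn":[[0,0,0],[0,0,0],[0,0,0],[0,0,0]],"grip":[0.1,0.1,0.1,0.1]}' 30
python3 -c "
from h import *
o=env.get_obs();print(o['tool_pos'],o['force'],o['wrist_torque'])"
```

```text
time_s: 3.68
tool_pos: [0.4822, 0.349, 0.1598]
tool_rot: [180.0, 0.0, 165.9]
force: [-1.0, -0.1, -1.1]
grip_width: 0.048
grasp_force: 0.0
time_s: 4.18
tool_pos: [0.482, 0.3487, 0.1594]
tool_rot: [-180.0, 0.0, 165.9]
force: [-0.7, -0.3, -0.4]
grip_width: 0.0192
grasp_force: 30.0
[0.48203706 0.34872432 0.15942234] [-0.68383932 -0.28476485 -0.4116473 ] [ 0.04136474 -0.02722959 -0.0360456 ]
```

```bash
python3 -m creep '{"translation":[[0,0,-0.3],[0,0,-0.5],[0,0,-0.5],[0,0,-0.5],[0,0,-0.2]],"turn":[[0,0,0],[0,0,0],[0,0,0],[0,0,0],[0,0,0]],"grip":[0.1,0.1,0.1,0.1,0.1]}' 30
python3 -m creep '{"translation":[[0,0,0],[0,0,0],[0,0,0],[0,0,0]],"turn":[[0,0,0.049],[0,0,0.049],[0,0,0.049],[0,0,0.049]],"grip":[0.1,0.1,0.1,0.1]}'
python3 -m creep '{"translation":[[0,0,0],[0,0,0],[0,0,0],[0,0,0]],"turn":[[0,0,0.049],[0,0,0.049],[0,0,0.049],[0,0,0.049]],"grip":[0.1,0.1,0.1,0.1]}'
python3 -m creep '{"translation":[[-0.52,0.08,0],[-0.52,0.08,0],[-0.52,0.08,0],[-0.52,0.08,0]],"turn":[[0,0,0],[0,0,0],[0,0,0],[0,0,0]],"grip":[0.1,0.1,0.1,0.1]}'
python3 -m creep '{"translation":[[-0.52,0.08,0],[-0.52,0.08,0],[-0.52,0.08,0],[-0.52,0.08,0],[0,0,0]],"turn":[[0,0,0],[0,0,0],[0,0,0],[0,0,0],[0,0,0]],"grip":[0.1,0.1,0.1,0.1,0.1]}'
python3 -m creep '{"translation":[[0,0,0],[0,0,0],[0,0,0],[0,0,0]],"turn":[[0,0.042,0],[0,0.042,0],[0,0.042,0],[0,0.042,0]],"grip":[0.1,0.1,0.1,0.1]}'
python3 -m creep '{"translation":[[0,0,0],[0,0,0],[0,0,0],[0,0,0]],"turn":[[0,0.042,0],[0,0.04,0],[0,0,0],[0,0,0]],"grip":[0.1,0.1,0.1,0.1]}'
cat > st.py <<'E'
from h import *
np.set_printoptions(suppress=True,precision=4)
VB=np.array([.564,.0186]);yaw=np.radians(5.3)
bx=np.array([np.cos(yaw),np.sin(yaw),0]);by=np.array([-np.sin(yaw),np.cos(yaw),0]);bz=np.array([0,0,1.])
ax=(bz-by)/2**.5; nrm=(bz+by)/2**.5
foot=np.r_[VB,0]+.067*by+.058*bz; seat=np.r_[VB,.125]
o=env.get_obs();p=np.array(o['tool_pos']);R=Rn.from_euler('xyz',o['tool_rot'],degrees=True)
def goto(P,tz,ty,name=''):
    M=np.array([np.cross(ty,tz),ty,tz]).T
    d=R.as_matrix().T@(np.array(P)-p)/.08; t=(R.inv()*Rn.from_matrix(M)).as_rotvec()/np.pi
    print(name,'shift units',d,'turn units',t)
E
python3 - <<'E'
from st import *
print(p,o['tool_rot'],o['qpos'],o['force'],o['grip_width'])
tz=-ax
for s in(.06,0): goto(foot-.1494*tz+s*nrm,tz,bx,s)
c=cam('wrist')
E
```

```text
time_s: 4.8
tool_pos: [0.4824, 0.3493, 0.3212]
tool_rot: [179.9, 0.1, 165.9]
force: [0.1, 1.5, -3.4]
grip_width: 0.0197
grasp_force: 30.0
time_s: 5.3
tool_pos: [0.4815, 0.3483, 0.3172]
tool_rot: [-179.8, -0.0, 130.3]
force: [0.3, 0.4, -4.1]
grip_width: 0.0196
grasp_force: 30.0
time_s: 5.8
tool_pos: [0.4814, 0.3483, 0.3172]
tool_rot: [-179.8, 0.1, 95.0]
force: [0.4, 0.1, -3.3]
grip_width: 0.019
grasp_force: 30.0
time_s: 6.3
tool_pos: [0.5225, 0.1838, 0.3174]
tool_rot: [-179.8, 0.0, 95.3]
force: [0.6, 1.2, -3.5]
grip_width: 0.0193
grasp_force: 30.0
time_s: 6.92
tool_pos: [0.5638, 0.0166, 0.3172]
tool_rot: [-179.8, 0.2, 94.9]
force: [-0.7, 0.5, -4.2]
grip_width: 0.0193
grasp_force: 30.0
time_s: 7.42
tool_pos: [0.5636, 0.0227, 0.3184]
tool_rot: [-179.9, -30.5, 95.3]
force: [-0.3, 1.2, -3.8]
grip_width: 0.0194
grasp_force: 30.0
time_s: 7.92
tool_pos: [0.5639, 0.0233, 0.3192]
tool_rot: [-180.0, -44.9, 95.4]
force: [-0.2, 0.5, -3.8]
grip_width: 0.0195
grasp_force: 30.0
[0.5639 0.0233 0.3192] [-179.9909  -44.9059   95.4233] [ 17.1813  16.5971   2.792   86.6444 -40.8384  97.6811  27.5222] [-0.1782  0.4912 -3.7708] 0.019469524959913942
0.06 shift units [-1.0067 -0.0039  0.994 ] turn units [-0.0005  0.0005  0.0005]
0 shift units [-1.7567 -0.005   0.9952] turn units [-0.0005  0.0005  0.0005]
```

```bash
python3 -m creep '{"translation":[[-0.25,0,0.23],[-0.25,0,0.23],[-0.25,0,0.24],[-0.25,0,0.24],[0,0,0]],"turn":[[0,0,0],[0,0,0],[0,0,0],[0,0,0],[0,0,0]],"grip":[0.1,0.1,0.1,0.1,0.1]}' 30
python3 - <<'E'
from st import *
tz=-ax;goto(foot-.1494*tz,tz,bx)
a=cam('scene');b=cam('side')
f=p+.1494*R.as_matrix()[:,2]; t=f-.19*R.as_matrix()[:,2]
ims=[]
for c in(a,b):
    im=c['frame'].copy()
    q=proj(c,[f,t,foot,foot+.19*ax]);print(q)
    u,v=q.mean(0).astype(int); im=cv2.resize(im[v-55:v+55,u-60:u+60],None,fx=4.5,fy=4.5,interpolation=cv2.INTER_CUBIC)
    g=((q-[u-60,v-55]+.5)*4.5).astype(int)
    cv2.line(im,g[0].tolist(),g[1].tolist(),(255,0,0),1);cv2.line(im,g[2].tolist(),g[3].tolist(),(0,255,0),1)
    ims.append(im)
im=np.vstack(ims);save(np.hstack(ims),'near.png',.74)
E
```

```text
time_s: 8.6
tool_pos: [0.5621, 0.0193, 0.2057]
tool_rot: [-179.4, -45.1, 94.9]
force: [-0.0, -0.1, -3.1]
grip_width: 0.0194
grasp_force: 30.0
 shift units [-0.7208  0.0262  0.0215] turn units [-0.0017 -0.0005 -0.0014]
[[306.9209 223.785 ]
 [275.6753 158.7076]
 [296.5107 226.6211]
 [266.7164 163.9245]]
[[290.376  241.9663]
 [277.7325 181.3121]
 [285.5679 239.8515]
 [273.7268 181.8113]]
```

View pics/near.png

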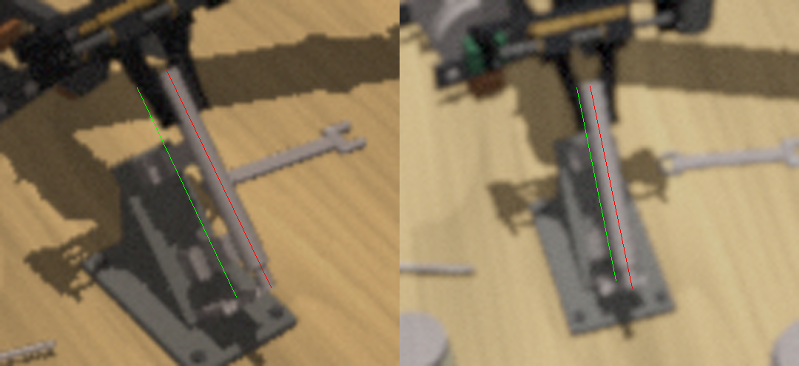

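```bash
python3 - <<'E'
from st import *
for n in('scene','side'):
    p_=cloud(load(n)).reshape(-1,3)-foot
    X=p_@bx*1e3;S=p_@ax*1e3;N=p_@nrm*1e3
    for lo,hi in((20,55),(108,140)):
        k=(S>lo)&(S<hi)&(np.abs(X)<30)&(N>-12)&(N<9)
        print(n,lo,k.sum(),'X',np.percentile(X[k],[1,50,99]),'S',np.percentile(S[k],[1,99]),'N',np.percentile(N[k],[50,95,99]))
    k=(np.abs(X)<20)&(N>-25)&(N<12)&(S>-20)&(S<8);print('stop',k.sum(),np.percentile(S[k],[5,50,90,97]),np.percentile(X[k],[2,98]),np.percentile(N[k],[2,98]))
E
```

```text
scene 20 97 X [-18.3439  -5.4696  20.9529] S [26.5107 50.4544] N [-4.0543  2.0501  3.3789]
scene 108 88 X [-18.1852  -5.3444  20.6586] S [113.8663 135.6535] N [-5.0153  1.8271  4.2791]
stop 60 [-6.4858 -0.5888  0.8684  1.0075] [-18.3524  19.7548] [-22.4822  11.1968]
side 20 57 X [-28.4407   5.5145  17.727 ] S [26.3892 51.7238] N [-0.6387  5.1265  6.5258]
side 108 53 X [-28.6657   6.3713  17.5343] S [115.0496 136.219 ] N [-1.2152  5.8506  7.1543]
stop 34 [-5.6819  0.8798  1.7965  1.9908] [-7.0655 17.081 ] [-23.6987  11.5143]
```

```bash
python3 -m creep '{"translation":[[-0.2,0.01,-0.02],[-0.2,0,-0.01],[-0.15,0,0],[-0.08,0,0],[0,0,0]],"turn":[[0,0,0],[0,0,0],[0,0,0],[0,0,0],[0,0,0]],"grip":[0.1,0.1,0.1,0.1,0.1]}' 30
python3 - <<'E'
from st import *
tz=-ax;goto(foot-.1494*tz,tz,bx);print(R.as_matrix().T@o['force'],p)
E
python3 -m creep '{"translation":[[-0.03,0,0],[-0.02,0,0],[0,0,0]],"turn":[[0,0,0],[0,0,0],[0,0,0]],"grip":[0.1,0.1,0.1]}'
python3 - <<'E'
from st import *
tz=-ax;goto(foot-.1494*tz,tz,bx);print(R.as_matrix().T@o['force'],p)
E
```

```text
time_s: 9.32
tool_pos: [0.5684, -0.0187, 0.1752]
tool_rot: [-179.9, -45.0, 95.2]
force: [0.8, -0.1, -3.2]
grip_width: 0.0193
grasp_force: 30.0
 shift units [-0.1116 -0.0115  0.093 ] turn units [-0.0001 -0.0001 -0.0002]
[-2.3748  0.8179  2.103 ] [ 0.5684 -0.0187  0.1752]
time_s: 9.7
tool_pos: [0.5688, -0.021, 0.173]
tool_rot: [180.0, -45.0, 95.4]
force: [-0.9, 0.0, -2.2]
grip_width: 0.0191
grasp_force: 30.0
 shift units [-0.0712 -0.0136  0.0935] turn units [-0.0001  0.      0.0002]
[-1.4791 -0.8818  1.6585] [ 0.5688 -0.021   0.173 ]
```

```bash
for i in 1; do python3 -m creep '{"translation":[[-0.02,0,0],[-0.02,0,0],[0,0,0]],"turn":[[0,0,0],[0,0,0],[0,0,0]],"grip":[0.1,0.1,0.1]}' >/dev/null; done
python3 - <<'E'
from st import *
tz=-ax;goto(foot-.1494*tz,tz,bx);print(R.as_matrix().T@o['force'],p)
E
python3 -m creep '{"translation":[[-0.015,0,0],[0,0,0]],"turn":[[0,0,0],[0,0,0]],"grip":[0.1,0.1]}' >/dev/null
python3 - <<'E'
from st import *
tz=-ax;goto(foot-.1494*tz,tz,bx);print(R.as_matrix().T@o['force'],p)
E
```

```text
shift units [-0.0316 -0.0118  0.0929] turn units [-0.0002 -0.0002  0.0001]
[-1.5937  0.719   1.3742] [ 0.5688 -0.0232  0.1707]
 shift units [-0.0278 -0.012   0.0925] turn units [-0.0003 -0.0005  0.0004]
[ 2.1588 -1.3804  1.1143] [ 0.5689 -0.0234  0.1704]
```

```bash
python3 -m creep '{"translation":[[0,0,0.03],[0,0,0.03],[0,0,0]],"turn":[[0,0,0],[0,0,0],[0,0,0]],"grip":[0.1,0.1,0.1]}' >/dev/null
python3 - <<'E'
from st import *
tz=-ax;goto(foot-.1494*tz,tz,bx);print(R.as_matrix().T@o['force'],p,o['wrist_torque'])
E
python3 -m creep '{"translation":[[0,0,0.015],[0,0,0]],"turn":[[0,0,0],[0,0,0]],"grip":[0.1,0.1]}' >/dev/null
python3 - <<'E'
from st import *
tz=-ax;goto(foot-.1494*tz,tz,bx);print(R.as_matrix().T@o['force'],p)
E
python3 -m creep '{"translation":[[0,0,0.015],[0,0,0]],"turn":[[0,0,0],[0,0,0]],"grip":[0.1,0.1]}' >/dev/null
python3 - <<'E'
from st import *
tz=-ax;goto(foot-.1494*tz,tz,bx);print(R.as_matrix().T@o['force'],p)
E
```

```text
shift units [-0.0189 -0.0048  0.0292] turn units [-0.0006 -0.0002  0.0001]
[ 2.9852 -5.3801 -0.4463] [ 0.568  -0.0204  0.1664] [-0.3423  0.7916  0.8706]
 shift units [-0.0189 -0.0052  0.0182] turn units [-0.0005 -0.0003  0.0001]
[ 3.2235 -5.2747 -1.7643] [ 0.568  -0.0198  0.1657]
 shift units [-0.0188 -0.0052  0.0069] turn units [-0.0005 -0.0002  0.0001]
[ 2.9219 -4.9586 -2.3818] [ 0.5679 -0.0192  0.1651]
```

```bash
python3 -m creep '{"translation":[[0,-0.015,0.015],[0,0,0]],"turn":[[0,0,0],[0,0,0]],"grip":[0.1,0.1]}' >/dev/null
python3 - <<'E'
from st import *
tz=-ax;goto(foot-.1494*tz,tz,bx);print(R.as_matrix().T@o['force'],p)
E
python3 -m creep '{"translation":[[0,-0.005,0.015],[0,0,0]],"turn":[[0,0,0],[0,0,0]],"grip":[0.1,0.1]}' >/dev/null
python3 - <<'E'
from st import *
tz=-ax;goto(foot-.1494*tz,tz,bx);print(R.as_matrix().T@o['force'],p)
E
```

```text
shift units [-0.0171 -0.0038  0.0065] turn units [0.0005 0.0001 0.0003]
[ 3.4642 -4.0167 -6.2724] [ 0.5678 -0.0193  0.165 ]
 shift units [-0.0164 -0.004   0.0062] turn units [0.001  0.0003 0.0004]
[ 4.0718 -3.3848 -8.6013] [ 0.5678 -0.0193  0.1649]
```

```bash
python3 -m creep '{"translation":[[0,0,-0.01],[0,0,0],[0,0,0],[0,0,0]],"turn":[[0,0,0],[0,0,0],[0,0,0],[0,0,0]],"grip":[0.3,0.4,0.5,0.5]}'
python3 -m creep '{"translation":[[0,0,-0.2],[0,0,-0.4],[0,0,-0.4],[0,0,-0.4],[0,0,0]],"turn":[[0,0,0],[0,0,0],[0,0,0],[0,0,0],[0,0,0]],"grip":[0.5,0.5,0.5,0.5,0.5]}'
python3 - <<'E'
from st import *
c=cam('wrist');a=cam('scene');b=cam('side');save(c['frame'],'w2.png')
for n in('scene','side','wrist'):
    p_=cloud(load(n)).reshape(-1,3)-foot
    X=p_@bx*1e3;S=p_@ax*1e3;N=p_@nrm*1e3
    for lo,hi in((55,80),(85,108),(140,160),(160,186)):
        k=(S>lo)&(S<hi)&(np.abs(X)<16)&(N>-6)&(N<16)
        if k.sum()>5: print(n,lo,k.sum(),'X',np.percentile(X[k],[3,50,97]),'N',np.percentile(N[k],[50,97]))
    k=(np.abs(X)<12)&(abs(N)<14)&(S>170)&(S<215)
    if k.sum()>5: print('top',np.percentile(S[k],[50,97,100]))
E
```

```text
time_s: 12.2
tool_pos: [0.567, -0.018, 0.1632]
tool_rot: [180.0, -45.0, 95.3]
force: [-0.6, -0.1, 1.0]
grip_width: 0.0413
grasp_force: 0.0
time_s: 12.82
tool_pos: [0.5752, -0.1003, 0.2444]
tool_rot: [179.7, -44.8, 95.3]
force: [0.3, -0.5, -0.2]
grip_width: 0.0434
grasp_force: 0.0
scene 55 65 X [-8.5031  2.9707 10.0853] N [ 6.1947 11.54  ]
scene 85 60 X [-8.6005  2.6579  9.2652] N [ 6.5005 10.9263]
scene 140 51 X [-8.8946  1.1728  8.3572] N [4.449  9.8988]
scene 160 72 X [-9.2388  1.5195  8.6295] N [3.6842 8.8133]
top [180.9115 190.5741 190.7206]
side 55 48 X [-12.6498  -3.2888   5.4066] N [ 8.7545 14.6164]
side 85 42 X [-12.6306  -2.6017   4.645 ] N [ 8.908  12.5103]
side 140 38 X [-13.2314  -4.1696   3.5732] N [ 8.4683 13.2716]
side 160 50 X [-14.9116  -3.6493   3.5017] N [ 7.2479 12.6459]
top [182.638  191.4755 191.6021]
wrist 55 99 X [-11.2995  -2.538    6.0424] N [ 9.1956 10.4324]
wrist 85 114 X [-11.9136  -2.5008   5.5005] N [8.4403 9.7262]
wrist 140 166 X [-12.7986  -3.1391   5.0599] N [7.1605 8.4513]
wrist 160 272 X [-13.2483  -3.713    4.5066] N [6.4899 8.0377]
top [191.1119 192.7198 194.1069]
```

The axle is seated: its top reads at 191 mm along the shaft axis, and it sits on the vee line within a few mm. Now I'll swing over for the cross grasp.

```bash
python3 -m creep '{"translation":[[0.295,0,-0.295],[0.295,0,-0.295],[0.295,0,-0.295],[0,0,0]],"turn":[[0,0,0],[0,0,0],[0,0,0],[0,0,0]],"grip":[0.5,0.5,0.5,0.5]}' >/dev/null
python3 -m creep '{"translation":[[0.3,0,0],[0.3,0,0],[0.3,0,0],[0.3,0,0],[0.3,0,0]],"turn":[[0,-0.05,0],[0,-0.05,0],[0,-0.05,0],[0,-0.05,0],[0,-0.05,0]],"grip":[0.5,0.5,0.5,0.5,0.5]}'
python3 -m creep '{"translation":[[0.3,0,0],[0.3,0,0],[0.3,0,0],[0,0,0]],"turn":[[0,-0.05,0],[0,-0.05,0],[0,-0.05,0],[0,-0.05,0]],"grip":[0.5,0.5,0.5,0.5]}'
python3 -m creep '{"translation":[[0,0,0],[0,0,0]],"turn":[[0,-0.05,0],[0,0,0]],"grip":[0.5,0.5]}'
sed -i 's/radians(5.3)/radians(4.7)/' st.py
cat >> st.py <<'E'
G=foot+.088*ax-.0015*bx-.0187*nrm+.001*nrm+.0008*ax
E
python3 - <<'E'
from st import *
print(p,o['tool_rot'],o['qpos'],o['grip_width'])
for s in(.1,.06,0): goto(G+s*nrm,-nrm,bx,s)
E
```

```text
time_s: 14.1
tool_pos: [0.564, 0.0081, 0.3956]
tool_rot: [180.0, 0.3, 95.4]
force: [-0.3, 0.3, -0.6]
grip_width: 0.0433
grasp_force: 0.0
time_s: 14.6
tool_pos: [0.5569, 0.0807, 0.3827]
tool_rot: [-179.8, 36.3, 95.9]
force: [-0.7, -0.5, -1.7]
grip_width: 0.0437
grasp_force: 0.0
time_s: 14.85
tool_pos: [0.5567, 0.0807, 0.38]
tool_rot: [-179.3, 45.1, 96.3]
force: [0.4, 0.0, -0.4]
grip_width: 0.0436
grasp_force: 0.0
[0.5567 0.0807 0.38  ] [-179.2543   45.0573   96.3333] [-26.0476  15.6263 -11.1797  81.2959  41.9156 106.8536 -27.4671] 0.04355308238900607
0.1 shift units [1.7773 0.0316 1.7759] turn units [0.0023 0.0004 0.0064]
0.06 shift units [1.7779 0.028  2.2759] turn units [0.0023 0.0004 0.0064]
0 shift units [1.7788 0.0226 3.0258] turn units [0.0023 0.0004 0.0064]
```

```bash
python3 -m creep '{"translation":[[0.36,0.006,0.2],[0.36,0.006,0.2],[0.36,0.006,0.2],[0.36,0.006,0.2],[0.34,0.006,0.2]],"turn":[[0.0023,0,0.0064],[0,0,0],[0,0,0],[0,0,0],[0,0,0]],"grip":[0.5,0.5,0.5,0.5,0.5]}' >/dev/null
python3 -m creep '{"translation":[[0,0,0.3],[0,0,0.3],[0,0,0.2],[0,0,0]],"turn":[[0,0,0],[0,0,0],[0,0,0],[0,0,0]],"grip":[0.5,0.5,0.5,0.5]}'
python3 - <<'E'
from st import *
goto(G,-nrm,bx)
a=cam('wrist');M=R.as_matrix()
P=cloud(a).reshape(-1,3)-p; q=P@M*1e3   # tool frame mm
k=(abs(q[:,1])<20)&(q[:,2]>35)&(q[:,2]<90)
for lo in range(-60,75,15):
    z=q[k&(q[:,0]>lo)&(q[:,0]<lo+15)]
    if len(z)>10: print(lo,len(z),'ymin/max',np.percentile(z[:,1],[2,50,98]),'z',np.percentile(z[:,2],[2,50]))
save(a['frame'],'w3.png')
E
```

```text
time_s: 15.98
tool_pos: [0.5616, 0.0743, 0.1822]
tool_rot: [179.3, 45.0, 93.6]
force: [-0.0, 0.5, 1.1]
grip_width: 0.0435
grasp_force: 0.0
 shift units [ 0.0874 -0.0453  1.2194] turn units [-0.0006 -0.     -0.0045]
-60 72 ymin/max [-15.7635  -4.3229   3.6711] z [70.5333 74.1725]
-45 926 ymin/max [-18.8369  -2.5896  16.2211] z [70.0201 75.0755]
-30 1057 ymin/max [-19.3129  -1.8662  16.0082] z [69.7739 75.6204]
-15 641 ymin/max [-16.017   -5.7887   3.5201] z [69.2112 71.3297]
0 666 ymin/max [-15.6326  -6.2085   3.4605] z [68.7823 70.9905]
15 711 ymin/max [-16.0346  -6.1327   3.4032] z [68.3703 70.5955]
30 784 ymin/max [-16.3285  -6.0213   7.3886] z [67.9088 70.3155]
45 1370 ymin/max [-19.215   -2.2704  14.8492] z [67.9053 73.2078]
60 1170 ymin/max [-18.8902  -4.0068  14.5927] z [67.369  71.5563]
```

View pics/w3.png

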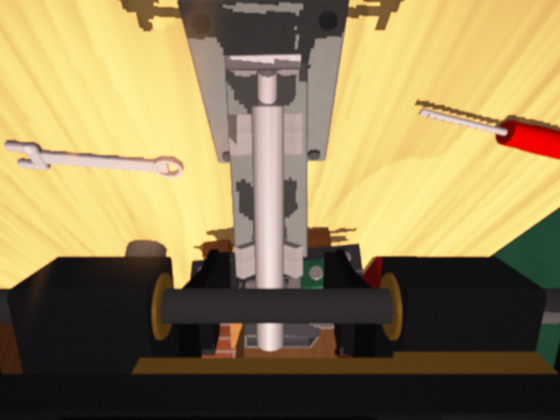

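The wrist view shows the axle lying in both vees with its foot on the stop at (267,75), and the gap between the vees at (267,180). The depth data agree with the model and put the shaft about 5–6 mm to the tool's −y.

```bash
python3 -m creep '{"translation":[[0.035,-0.03,0.15],[0.035,-0.035,0.25],[0,0,0.25],[0,0,0.2],[0,0,0]],"turn":[[0,0,0],[0,0,0],[0,0,0],[0,0,0],[0,0,0]],"grip":[0.5,0.5,0.5,0.5,0.5]}' >/dev/null
python3 -m creep '{"translation":[[0,0,0.15],[0,0,0.1],[0,0,0.07],[0,0,0]],"turn":[[0,0,0],[0,0,0],[0,0,0],[0,0,0]],"grip":[0.5,0.5,0.5,0.5]}'
python3 - <<'E'
from st import *
goto(G,-nrm,bx);print(R.as_matrix().T@o['force'])
E
```

```text
time_s: 17.15
tool_pos: [0.5617, 0.0134, 0.1119]
tool_rot: [179.3, 45.0, 93.7]
force: [0.2, 0.6, 0.6]
grip_width: 0.0436
grasp_force: 0.0
 shift units [0.0029 0.0152 0.0612] turn units [-0.      0.0001 -0.0039]
[ 0.0092  0.2968 -0.8725]
```

```bash
python3 -m creep '{"translation":[[0,0,0.04],[0,0,0],[0,0,0],[0,0,0],[0,0,0]],"turn":[[0,0,0],[0,0,0],[0,0,0],[0,0,0],[0,0,0]],"grip":[0.5,0.4,0.3,0.2,0.15]}' 12
python3 - <<'E'
from st import *
goto(G,-nrm,bx);print(R.as_matrix().T@o['force'])
E
```

```text
time_s: 17.77
tool_pos: [0.5616, 0.0117, 0.1099]
tool_rot: [179.3, 45.0, 93.7]
force: [-1.3, 0.3, 1.0]
grip_width: 0.0192
grasp_force: 12.0
 shift units [0.0003 0.0187 0.0283] turn units [-0.0001  0.     -0.0039]
[-0.4453 -1.2869 -1.0293]
```

```bash
python3 -m creep '{"translation":[[0,0,0],[0,0,0],[0,0,-0.05],[0,0,-0.15],[0,0,-0.3]],"turn":[[0,0,0],[0,0,0],[0,0,0],[0,0,0],[0,0,0]],"grip":[0.1,0.1,0.1,0.1,0.1]}' 40
python3 -m creep '{"translation":[[0,0,-0.4],[0,0,-0.4],[0,0,-0.4],[0,0,-0.4],[0,0,0]],"turn":[[0,0,0],[0,0,0],[0,0,0],[0,0,0],[0,0,0]],"grip":[0.1,0.1,0.1,0.1,0.1]}'
python3 - <<'E'
from st import *
print(p,o['force'],o['qpos'])
M=R.as_matrix()
# bogie frame
th=np.radians(17);gx=np.array([np.cos(th),np.sin(th),0]);print('yaw to bogie: tool x should be', [-np.sin(th),np.cos(th)],'now',M[:,0])
goto([.6,.05,.3],[0,0,-1],gx)
E
```

```text
time_s: 18.4
tool_pos: [0.5594, 0.0399, 0.1379]
tool_rot: [179.3, 45.0, 93.7]
force: [0.1, 0.2, -3.8]
grip_width: 0.0192
grasp_force: 40.0
time_s: 19.02
tool_pos: [0.5528, 0.1338, 0.23]
tool_rot: [179.0, 44.7, 93.8]
force: [0.2, 0.7, -3.6]
grip_width: 0.0189
grasp_force: 40.0
[0.5528 0.1338 0.23  ] [ 0.1837  0.6607 -3.5726] [-29.0497  23.4439 -12.6349  88.4167  39.7494  98.1089 -42.6218]
yaw to bogie: tool x should be [np.float64(-0.29237170472273677), np.float64(0.9563047559630354)] now [-0.0469  0.7087 -0.7039]
 shift units [-1.3864  0.5171  0.1512] turn units [-0.0234  0.248  -0.0675]
```

```bash
python3 -m creep '{"translation":[[0,0,0],[0,0,0],[0,0,0],[0,0,0],[0,0,0]],"turn":[[0,0.05,0],[0,0.05,0],[0,0.05,0],[0,0.05,0],[0,0.049,0]],"grip":[0.1,0.1,0.1,0.1,0.1]}' 40 >/dev/null
python3 -m creep '{"translation":[[0,0,-0.2],[0,0,-0.2],[0,0,0]],"turn":[[0,0,-0.037],[0,0,-0.037],[0,0,0]],"grip":[0.1,0.1,0.1]}'
python3 - <<'E'
from st import *
th=np.radians(17);gx=np.array([np.cos(th),np.sin(th),0])
goto([.5455,-.3388,.24],[0,0,-1],gx)
cam('scene');cam('side')
E
python3 fitb.py
```

```text
time_s: 20.02
tool_pos: [0.5521, 0.1288, 0.2609]
tool_rot: [179.5, 0.4, 107.4]
force: [0.7, 0.2, -3.4]
grip_width: 0.0189
grasp_force: 40.0
 shift units [-5.5519 -1.828   0.2799] turn units [0.0028 0.002  0.0021]
scene 0.07 98 ((516.880859375, -239.51060485839844), (42.109439849853516, 48.34138488769531), 68.96978759765625) [[486.79998779296875, -250.5], [531.9000244140625, -267.79998779296875], [547.0, -228.5], [501.8999938964844, -211.1999969482422]] 0.09989741488182421
scene 0.1 38 ((513.9720458984375, -240.19871520996094), (50.31462860107422, 12.296144485473633), 19.064796447753906) [[488.20001220703125, -242.60000610351562], [492.20001220703125, -254.1999969482422], [539.7999877929688, -237.8000030517578], [535.7000122070312, -226.1999969482422]] 0.10946759634084968
sadP 107 x [-22.0915   1.4876  26.5723] y [43.3994 57.2992 66.6765] z [60.7526 75.3459 90.235 ]
sadM 105 x [-22.435   -3.5159  26.7509] y [-66.0778 -50.9136 -42.4402] z [61.3292 74.5208 88.31  ]
wh1 217 x [ 86.8977 130.1589 163.3372] y [23.8941 37.6061 44.8088] z [ 90.5562 104.2399 118.2502]
wh2 195 x [ 89.4197 131.3
[... 359 characters left out ...]
3564206
side 0.1 13 ((523.2633666992188, -233.7949676513672), (19.320146560668945, 7.605996131896973), 18.30184555053711) [[512.9000244140625, -233.1999969482422], [515.2999877929688, -240.39999389648438], [533.5999755859375, -234.39999389648438], [531.2000122070312, -227.1999969482422]] 0.10861202615180934
sadP 73 x [-24.5204   2.4122  27.1341] y [46.7196 58.6142 68.2744] z [61.3067 77.8974 89.8662]
sadM 91 x [-28.0282  -6.3162  27.3305] y [-62.5084 -48.8593 -39.947 ] z [60.3758 74.8396 90.8216]
wh1 186 x [ 82.8642 124.0554 159.3156] y [23.7149 40.719  46.916 ] z [ 91.0218 106.9436 120.9258]
wh2 166 x [ 82.9241 123.8426 159.312 ] y [-66.6223 -22.4391 -17.7399] z [ 91.3973 104.9027 119.9689]
```

```bash
python3 -m creep '{"translation":[[-0.56,-0.183,0],[-0.56,-0.183,0],[-0.56,-0.183,0],[-0.56,-0.183,0],[-0.56,-0.183,0]],"turn":[[0.0028,0.002,0.002],[0,0,0],[0,0,0],[0,0,0],[0,0,0]],"grip":[0.1,0.1,0.1,0.1,0.1]}' 40 >/dev/null
python3 -m creep '{"translation":[[-0.55,-0.183,0],[-0.55,-0.183,0],[-0.55,-0.183,0],[-0.55,-0.183,0],[-0.5,-0.183,0]],"turn":[[0,0,0],[0,0,0],[0,0,0],[0,0,0],[0,0,0]],"grip":[0.1,0.1,0.1,0.1,0.1]}' 40
python3 -m creep '{"translation":[[0,0,0],[0,0,0]],"turn":[[0,0,0],[0,0,0]],"grip":[0.1,0.1]}' >/dev/null
cat > sb.py <<'E'
from st import *
BO=np.array([.5447,-.3322,0]);th=np.radians(17.4)
gx=np.array([np.cos(th),np.sin(th),0]);gy=np.array([-np.sin(th),np.cos(th),0]);gz=np.array([0,0,1.])
M=R.as_matrix()
E
python3 - <<'E'
from sb import *
print(p,o['tool_rot'],o['qpos'])
goto(BO-.005*gy+gz*(.085-.0187+.03),-gz,gx)
c=cam('wrist');cam('scene');cam('side')
P=cloud(c).reshape(-1,3);q=(P-p)@M*1e3
# axle in tool frame
k=(abs(q[:,1])<14)&(abs(q[:,2]+18.7)<14)&(q[:,0]>15)&(q[:,0]<110)
for lo in range(15,105,10):
    z=q[k&(q[:,0]>lo)&(q[:,0]<lo+10)]
    if len(z)>10: print('ax',lo,len(z),'y',np.percentile(z[:,1],[2,50,98]),'z',np.percentile(z[:,2],[2,50]))
print('foot x',np.percentile(q[k,0],[99,100]))
b=P-BO;X=b@gx*1e3;Y=b@gy*1e3;Z=P[:,2]*1e3
for nm,(x0,x1,y0,y1,z0,z1) in dict(plate=(-40,40,85,115,95,110),sadP=(-30,30,40,70,80,100),sadPlow=(-30,30,40,70,60,80),wh=(70,180,0,60,95,130)).items():
    k=(X>x0)&(X<x1)&(Y>y0)&(Y<y1)&(Z>z0)&(Z<z1)
    if k.sum()>5:
        r=cv2.minAreaRect(np.c_[X[k],Y[k]].astype(np.float32));print(nm,k.sum(),'x',np.percentile(X[k],[2,50,98]),'y',np.percentile(Y[k],[2,50,98]),'z',np.percentile(Z[k],[2,50,98]),r[2])
save(c['frame'],'w4.png')
E
```

```text
time_s: 21.38
tool_pos: [0.5414, -0.335, 0.2586]
tool_rot: [-179.8, -0.1, 107.1]
force: [0.8, 0.3, -3.5]
grip_width: 0.0188
grasp_force: 40.0
[ 0.542  -0.3327  0.2588] [-179.8823   -0.2028  107.1411] [22.9313 15.9323  7.8286 82.303  -2.2134 82.1408 47.9156]
 shift units [-0.074   0.0383  2.0315] turn units [-0.0007 -0.0011 -0.0014]
ax 15 1133 y [-10.2741  -0.608    8.7354] z [-27.3205 -25.2956]
ax 25 1229 y [-10.1981  -0.9743   8.6714] z [-27.7202 -25.6182]
ax 35 1282 y [-10.284   -0.781    8.7287] z [-28.0422 -25.931 ]
ax 45 1383 y [-10.1926  -0.952    8.656 ] z [-28.3108 -26.2271]
ax 55 1468 y [-10.2726  -0.7646   8.7525] z [-28.6491 -26.5084]
ax 65 1126 y [-9.2614 -0.7566  7.7862] z [-28.4111 -23.8097]
ax 75 974 y [-6.3897 -0.9143  4.8807] z [-25.4852 -23.6   ]
ax 85 244 y [-6.6376 -0.9112  5.1648] z [-25.5205 -23.6576]
foot x [86.4699 87.4984]
plate 328 x [-30.5935 -20.1891  17.9134] y [ 93.1464  96.9651 100.8729] z [ 96.5193 105.6363 107.1108] 89.9715576171875
sadP 93 x [-29.3957 -27.5966  14.7752] y [43.8464 55.8007 63.1573] z [82.3969 86.5835 89.9733] 0.6690431833267212
sadPlow 83 x [ 7.5817 25.8462 29.5885] y [49.9492 53.6659 59.3148] z [62.925  65.6824 69.8926] 82.88007354736328
wh 2214 x [ 80.1687 111.6627 153.4961] y [21.6764 30.5704 39.2696] z [ 96.4178 112.8495 119.712 ] 0.18304120004177094
```

View pics/w4.png

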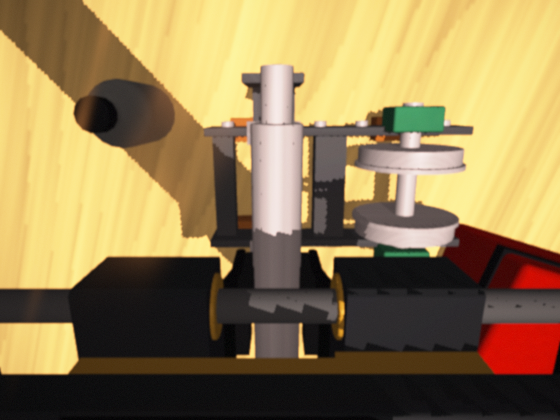

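The wrist view shows the axle above the empty position: its narrow end at (277,70) points at the stop plate (275,80), and the saddle rails are at (270,130) and (270,240). I'll check that it is level and centred before lowering.

```bash
python3 - <<'E'
from sb import *
for n in('scene','side'):
    P=cloud(load(n)).reshape(-1,3);q=(P-p)@M*1e3
    k=(abs(q[:,1])<16)&(abs(q[:,2]+18.7)<16)&(abs(q[:,0])<110)
    for lo in range(-100,100,20):
        z=q[k&(q[:,0]>lo)&(q[:,0]<lo+20)]
        if len(z)>6: print(n,lo,len(z),'y',np.percentile(z[:,1],[5,50,95]),'z',np.percentile(z[:,2],[5,50]))
    if k.any(): print('x',np.percentile(q[k,0],[0.5,99.5]))
    b=P-BO;X=b@gx*1e3;Y=b@gy*1e3;Z=P[:,2]*1e3
    for nm,(x0,x1,y0,y1,z0,z1) in dict(plate=(-45,45,85,115,98,112),sadP=(-40,40,40,70,83,98),sadM=(-40,40,-70,-40,83,98),wh=(70,180,0,60,90,130)).items():
        k=(X>x0)&(X<x1)&(Y>y0)&(Y<y1)&(Z>z0)&(Z<z1)
        if k.sum()>5: print(nm,k.sum(),'x',np.percentile(X[k],[3,50,97]),'y',np.percentile(Y[k],[3,50,97]))
E
```

```text
scene -60 16 y [ 2.0992  9.1908 13.2252] z [-22.1502 -17.232 ]
scene -40 16 y [ 7.7314 11.1775 14.0431] z [-20.7608 -15.6465]
scene -20 13 y [-10.3342  -7.3114  -2.6967] z [-31.3002 -24.4658]
scene 0 59 y [-14.1593   4.736   14.9545] z [-31.5246 -21.6071]
scene 20 36 y [ 0.3527  8.6977 13.0778] z [-25.8482 -19.5445]
scene 40 35 y [-0.6678  8.9693 13.6118] z [-25.9333 -21.7572]
scene 60 38 y [-1.8204  6.5199 10.2986] z [-26.6265 -19.3148]
scene 80 14 y [-1.0663  3.7397 10.6234] z [-23.061  -17.2321]
x [-49.6306  90.2108]
plate 45 x [-26.0249   0.4341  23.8613] y [ 91.7091  99.5614 104.4818]
sadP 25 x [-22.6423 -13.9334  20.6776] y [43.6038 57.3029 63.6442]
sadM 26 x [-22.8256 -13.5977  20.4462] y [-66.2199 -54.676  -45.3934]
wh 222 x [ 88.6445 130.567  161.8849] y [21.6653 35.3257 42.073 ]
side -20 16 y [-12.4739  -7.4775  15.6087] z [-33.4396 -24.7647]
side 0 46 y [-14.1909   4.2071  14.7132] z [-32.2425 -23.9963]
side 20 23 y [-5.9977  3.9843  8.1424] z [-27.134  -24.3906]
side 40 24 y [-4.9811  2.9917  8.5293] z [-29.3299 -25.5339]
side 60 29 y [-9.6776  1.4131  7.8468] z [-29.0154 -23.7402]
side 80 14 y [-5.8582  0.0582  4.2583] z [-27.2623 -21.7068]
x [-90.3757  89.5513]
plate 38 x [-30.5621  -3.8244  16.7755] y [ 94.3028 101.0168 103.7305]
sadP 32 x [-30.55   -18.5769  14.7175] y [45.6733 57.7599 66.9178]
sadM 28 x [-27.8948 -18.4485  14.5784] y [-65.8222 -51.9538 -41.8233]
wh 188 x [ 81.7099 122.9543 157.1501] y [22.2015 37.7891 45.4758]
```

```bash
sed -i 's/^M=R/BO=BO-.005*gx\nM=R/' sb.py
python3 -m creep '{"translation":[[-0.074,-0.024,0.3],[0,0,0.45],[0,0,0.45],[0,0,0.4],[0,0,0.3]],"turn":[[0,-0.008,-0.0014],[0,0,0],[0,0,0],[0,0,0],[0,0,0]],"grip":[0.1,0.1,0.1,0.1,0.1]}' 40 >/dev/null
python3 -m creep '{"translation":[[0,0,0.15],[0,0,0.1],[0,0,0]],"turn":[[0,0,0],[0,0,0],[0,0,0]],"grip":[0.1,0.1,0.1]}'
python3 - <<'E'
from sb import *
goto(BO-.005*gy+gz*(.085-.0187),-gz,gx);print(M.T@o['force'],o['wrist_torque'])
c=cam('wrist')
P=cloud(c).reshape(-1,3);q=(P-p)@M*1e3
k=(abs(q[:,1])<14)&(abs(q[:,2]+18.7)<14)&(q[:,0]>15)&(q[:,0]<88)
for lo in (15,35,55,75):
    z=q[k&(q[:,0]>lo)&(q[:,0]<lo+10)];print('ax',lo,'y',np.percentile(z[:,1],[2,50,98]),'z',np.percentile(z[:,2],[2,50]))
b=P-BO;X=b@gx*1e3;Y=b@gy*1e3;Z=P[:,2]*1e3
for nm,(x0,x1,y0,y1,z0,z1) in dict(plate=(-40,40,85,115,98,112),sadP=(-40,40,40,70,84,93)).items():
    k=(X>x0)&(X<x1)&(Y>y0)&(Y<y1)&(Z>z0)&(Z<z1)
    if k.sum()>5: print(nm,k.sum(),'x',np.percentile(X[k],[2,50,98]),'y',np.percentile(Y[k],[2,50,98]))
E
```

```text
time_s: 22.78
tool_pos: [0.5434, -0.343, 0.0886]
tool_rot: [-180.0, 1.4, 107.5]
force: [0.2, -0.5, -2.9]
grip_width: 0.0189
grasp_force: 40.0
 shift units [ 0.0683 -0.0066  0.2776] turn units [-0.0001  0.0077  0.0003]
[-0.4667  0.0455  2.8659] [ 0.0826 -0.0329 -0.0328]
ax 15 y [-10.3481  -0.9887   8.4542] z [-27.3946 -25.2891]
ax 35 y [-10.3082  -0.9653   8.4159] z [-28.0565 -25.9303]
ax 55 y [-10.3072  -0.9386   8.4949] z [-28.6292 -26.5109]
ax 75 y [-6.6752 -0.9153  4.8336] z [-25.5876 -23.5875]
plate 3222 x [-25.2398  -1.4766  22.2402] y [93.2915 95.6272 98.9306]
sadP 2455 x [-24.2345 -13.5942  21.3286] y [43.8582 53.8363 63.3379]
```

```bash
python3 -m creep '{"translation":[[0,-0.013,0.08],[0,0,0.08],[0,0,0.04],[0,0,0]],"turn":[[0,0,0],[0,0,0],[0,0,0],[0,0,0]],"grip":[0.1,0.1,0.1,0.1]}' >/dev/null
cat > f.py <<'E'
from sb import *
goto(BO-.005*gy+gz*(.085-.0187),-gz,gx);print(M.T@o['force'],M.T@o['wrist_torque'],p,'ypos',(p-BO)@gy)
E
python3 f.py
python3 -m creep '{"translation":[[0,0,0.02],[0,0,0]],"turn":[[0,0,0],[0,0,0]],"grip":[0.1,0.1]}' >/dev/null; python3 f.py
python3 -m creep '{"translation":[[0,0,0.02],[0,0,0]],"turn":[[0,0,0],[0,0,0]],"grip":[0.1,0.1]}' >/dev/null; python3 f.py
```

```text
shift units [0.0664 0.0126 0.0688] turn units [-0.0004  0.0074  0.0002]
[ 0.8398 -0.5465  3.7169] [-0.0105  0.14   -0.0038] [ 0.542  -0.3437  0.0719] ypos -0.010180041160629257
 shift units [0.07   0.0094 0.0553] turn units [-0.0002  0.0076  0.0002]
[0.698  0.3276 3.4116] [0.0089 0.1256 0.0424] [ 0.5424 -0.3439  0.0709] ypos -0.010491513669408113
 shift units [0.0719 0.0074 0.0395] turn units [-0.0001  0.0078  0.0002]
[0.8888 0.1223 1.202 ] [ 0.0263  0.093  -0.0047] [ 0.5426 -0.3441  0.0696] ypos -0.010675942461873781
```

```bash
python3 -m creep '{"translation":[[0,0,0.015],[0,0,0]],"turn":[[0,0,0],[0,0,0]],"grip":[0.1,0.1]}' >/dev/null; python3 f.py
python3 -m creep '{"translation":[[0,0,0.01],[0,0,0]],"turn":[[0,0,0],[0,0,0]],"grip":[0.1,0.1]}' >/dev/null; python3 f.py
```

```text
shift units [0.0721 0.0072 0.0381] turn units [-0.      0.0078  0.0002]
[ 2.5017 -1.546  -4.2083] [ 0.3784  0.5412 -0.0037] [ 0.5426 -0.3441  0.0695] ypos -0.010693149299724375
 shift units [0.0722 0.0064 0.0375] turn units [0.0001 0.0078 0.0002]
[ 3.0757 -3.3446 -9.7299] [ 0.656   0.8859 -0.0309] [ 0.5426 -0.3441  0.0694] ypos -0.010700113046386616
```

```bash
python3 -m creep '{"translation":[[0.05,-0.01,-0.01],[0.05,0,0],[0.03,0,0],[0,0,0]],"turn":[[0,0,0],[0,0,0],[0,0,0],[0,0,0]],"grip":[0.1,0.1,0.1,0.1]}' >/dev/null; python3 f.py
python3 -m creep '{"translation":[[0.025,0,0],[0,0,0]],"turn":[[0,0,0],[0,0,0]],"grip":[0.1,0.1]}' >/dev/null; python3 f.py
python3 -m creep '{"translation":[[0.02,0,0],[0,0,0]],"turn":[[0,0,0],[0,0,0]],"grip":[0.1,0.1]}' >/dev/null; python3 f.py
```

```text
shift units [-0.0312  0.0072  0.0408] turn units [0.0008 0.0092 0.0001]
[-6.0384  1.0584 -3.5521] [-0.334  -1.0728  0.0246] [ 0.5401 -0.3362  0.0695] ypos -0.0024112448717629386
 shift units [-0.0527  0.0068  0.0415] turn units [0.0008 0.0093 0.    ]
[-5.1217  0.859  -3.478 ] [-0.325  -1.0799  0.0121] [ 0.5396 -0.3345  0.0695] ypos -0.0006905131973659569
 shift units [-0.071   0.0072  0.0419] turn units [0.0008 0.0093 0.    ]
[-5.9275  1.6559 -3.6648] [-0.365  -1.1527 -0.0448] [ 0.5391 -0.3331  0.0695] ypos 0.0007748294738355599
```

```bash
for i in 1; do python3 -m creep '{"translation":[[0.02,0,0],[0.015,0,0],[0,0,0]],"turn":[[0,0,0],[0,0,0],[0,0,0]],"grip":[0.1,0.1,0.1]}' >/dev/null; python3 f.py; done
python3 -m creep '{"translation":[[0.015,0,0],[0,0,0]],"turn":[[0,0,0],[0,0,0]],"grip":[0.1,0.1]}' >/dev/null; python3 f.py
python3 -m creep '{"translation":[[0.01,0,0],[0,0,0]],"turn":[[0,0,0],[0,0,0]],"grip":[0.1,0.1]}' >/dev/null; python3 f.py
```

```text
shift units [-0.1039  0.0072  0.0431] turn units [ 0.0009  0.0094 -0.    ]
[-6.3509  1.3644 -3.2974] [-0.3886 -1.1618 -0.0601] [ 0.5384 -0.3306  0.0695] ypos 0.003413727709063642
 shift units [-0.1181  0.0069  0.0433] turn units [ 0.0009  0.0094 -0.    ]
[-5.7169  2.1639 -3.5281] [-0.3472 -1.2592 -0.0494] [ 0.538  -0.3295  0.0695] ypos 0.004548656314601749
 shift units [-0.1273  0.0068  0.0435] turn units [ 0.0009  0.0095 -0.    ]
[-6.0736  1.2075 -3.1737] [-0.3143 -1.258  -0.051 ] [ 0.5378 -0.3288  0.0695] ypos 0.005280276860343616
```

```bash
python3 -m creep '{"translation":[[0.015,0,0],[0,0,0]],"turn":[[0,0,0],[0,0,0]],"grip":[0.1,0.1]}' >/dev/null; python3 f.py
python3 -m creep '{"translation":[[0.015,0,0],[0,0,0]],"turn":[[0,0,0],[0,0,0]],"grip":[0.1,0.1]}' >/dev/null; python3 f.py
python3 -m creep '{"translation":[[0.015,0,0],[0,0,0]],"turn":[[0,0,0],[0,0,0]],"grip":[0.1,0.1]}' >/dev/null; python3 f.py
```

```text
shift units [-0.129   0.0072  0.0444] turn units [ 0.0011  0.0101 -0.0001]
[-7.9564  1.1913 -2.1361] [-0.4867 -1.7026 -0.0444] [ 0.5378 -0.3287  0.0695] ypos 0.005428740955601584
 shift units [-0.1292  0.0072  0.0446] turn units [ 0.0013  0.0107 -0.0003]
[-11.0758   2.6921   0.7769] [-0.6495 -2.2827 -0.0418] [ 0.5377 -0.3287  0.0695] ypos 0.005450938939095458
 shift units [-0.1294  0.0079  0.0459] turn units [ 0.0014  0.0113 -0.0004]
[-13.2653   2.437    1.4398] [-0.7792 -2.8447 -0.0153] [ 0.5377 -0.3287  0.0696] ypos 0.005474382955717223
```

```bash
python3 -m creep '{"translation":[[0.025,0,0.01],[0.025,0,0.01],[0.02,0,0],[0,0,0]],"turn":[[0,0,0],[0,0,0],[0,0,0],[0,0,0]],"grip":[0.1,0.1,0.1,0.1]}' >/dev/null; python3 f.py
```

```text
shift units [-0.129   0.0098  0.0497] turn units [ 0.0024  0.0143 -0.0011]
[-22.9481   3.2297   1.9642] [-0.8851 -4.6748 -0.0451] [ 0.5376 -0.3287  0.0698] ypos 0.005489925628633588
```

```bash
python3 -m creep '{"translation":[[-0.04,0,0.01],[-0.02,0,0],[0,0,0]],"turn":[[0,0,0],[0,0,0],[0,0,0]],"grip":[0.1,0.1,0.1]}' >/dev/null; python3 f.py
cat > lv.py <<'E'
from sb import *
for n in('scene','side','wrist'):
    c=cam(n);P=cloud(c).reshape(-1,3);b=P-BO;X=b@gx*1e3;Y=b@gy*1e3;Z=P[:,2]*1e3
    for lo,hi in((-95,-68),(-42,-25),(25,42),(66,74),(76,92)):
        k=(abs(X)<16)&(Y>lo)&(Y<hi)&(Z>80)&(Z<102)
        if k.sum()>5: print(n,lo,k.sum(),'X',np.percentile(X[k],[3,97]),'Z',np.percentile(Z[k],[50,90,97]))
E
python3 lv.py
```

```text
shift units [-0.1288  0.007   0.0439] turn units [ 0.0017  0.0116 -0.0006]
[-11.0567   1.6822  -9.322 ] [-0.1367 -2.2673 -0.0142] [ 0.5378 -0.3287  0.0694] ypos 0.005429120812374153
scene -42 6 X [ 1.7235 11.5885] Z [91.3517 95.2923 95.8452]
scene 25 22 X [-2.2013 13.9491] Z [91.4225 94.1025 94.9206]
scene 66 18 X [-2.4612 13.4508] Z [90.3471 95.6285 96.2935]
side 25 17 X [-8.3735  7.3628] Z [94.4541 96.2405 97.3174]
side 66 9 X [-3.2364  9.13  ] Z [93.2023 97.6231 98.4464]
side 76 7 X [-9.3257  5.8981] Z [90.8952 93.8745 94.5002]
wrist -42 46 X [-11.2445   8.2091] Z [89.2961 91.8648 92.3188]
wrist 25 2029 X [-10.6904   7.5999] Z [94.2244 95.6486 96.0919]
wrist 66 1247 X [-10.6133   7.6778] Z [93.8074 95.5979 96.1081]
wrist 76 1569 X [-7.1205  4.0166] Z [90.5726 91.8092 92.2866]
```

```bash
python3 -m creep '{"translation":[[0.01,0,-0.01],[0,0,0],[0,0,0],[0,0,0],[0,0,0]],"turn":[[0,0,0],[0,0,0],[0,0,0],[0,0,0],[0,0,0]],"grip":[0.1,0.25,0.32,0.4,0.4]}'; python3 f.py
python3 lv.py | grep wrist
python3 - <<'E'
from sb import *
P=cloud(load('wrist')).reshape(-1,3);b=P-BO;X=b@gx*1e3;Y=b@gy*1e3;Z=P[:,2]*1e3
k=(abs(X)<6)&(Z>86)&(Z<94)&(Y>70)&(Y<110)
print('narrow end max y',np.percentile(Y[k],[50,90,99,100]))
k=(abs(X)<22)&(Z>98)&(Y>85)&(Y<110);print('plate',np.percentile(Y[k],[1,5,50,99]))
E
```

```text
time_s: 28.6
tool_pos: [0.5339, -0.3205, 0.0652]
tool_rot: [-179.9, 1.3, 107.5]
force: [0.1, 0.1, -0.7]
grip_width: 0.0339
grasp_force: 0.0
 shift units [-0.2421  0.0223 -0.0086] turn units [-0.0005  0.0072  0.0004]
[0.1128 0.1681 0.7008] [-0.0122  0.0077 -0.046 ] [ 0.5339 -0.3205  0.0652] ypos 0.014349482093812413
wrist 25 2037 X [-10.7173   7.611 ] Z [94.2148 95.6685 96.1003]
wrist 66 1264 X [-10.6971   7.5381] Z [93.9063 95.5984 96.1893]
wrist 76 1530 X [-7.0588  3.905 ] Z [90.6334 91.8751 92.289 ]
narrow end max y [83.0273 91.3973 93.3552 93.4538]
plate [ 93.4511  93.6146  97.3291 101.3499]
```

```bash
python3 -m creep '{"translation":[[0,0,-0.15],[0,0,-0.3],[0,0,-0.4],[0,0,-0.5],[0,0,-0.5]],"turn":[[0,0,0],[0,0,0],[0,0,0],[0,0,0],[0,0,0]],"grip":[0.4,0.4,0.4,0.4,0.4]}'
python3 -m creep '{"translation":[[-0.3,0,-0.3],[-0.3,0,0],[0,0,0]],"turn":[[0,0,0],[0,0,0],[0,0,0]],"grip":[0.4,0.4,0.4]}'
python3 lv.py
python3 - <<'E'
from sb import *
P=cloud(load('wrist')).reshape(-1,3);b=P-BO;X=b@gx*1e3;Y=b@gy*1e3;Z=P[:,2]*1e3
k=(abs(X)<6)&(Z>86)&(Z<94)&(Y>70)&(Y<110)
print('narrow end max y',np.percentile(Y[k],[90,99,100]))
k=(abs(X)<22)&(Z>98)&(Y>85)&(Y<110);print('plate',np.percentile(Y[k],[1,5,50,99]))
E
```

```text
time_s: 29.38
tool_pos: [0.5334, -0.3179, 0.2161]
tool_rot: [180.0, 1.4, 107.4]
force: [-0.0, 0.6, -0.2]
grip_width: 0.0349
grasp_force: 0.0
time_s: 29.75
tool_pos: [0.5472, -0.3652, 0.2399]
tool_rot: [-180.0, 1.5, 107.3]
force: [-0.1, 0.4, 0.1]
grip_width: 0.0346
grasp_force: 0.0
scene -95 33 X [-3.4954 12.6186] Z [91.3313 94.4338 95.1046]
scene -42 24 X [-3.2266 12.6304] Z [91.1381 93.63   94.6195]
scene 25 27 X [-3.1481 14.2962] Z [91.4432 95.0438 95.5288]
scene 66 14 X [-4.546  13.2516] Z [90.7229 96.9825 98.1566]
side -95 24 X [-10.1289   6.8175] Z [ 94.2234  98.9187 100.7587]
side -42 17 X [-6.6971  7.9281] Z [94.0191 96.6238 97.2673]
side 25 19 X [-8.7895  7.6894] Z [93.8451 95.7703 96.3616]
side 66 9 X [-4.7058  7.0579] Z [91.1296 96.6667 97.3587]
side 76 6 X [-10.1071   1.846 ] Z [91.0001 93.5538 94.2581]
wrist -95 617 X [-10.588    8.0256] Z [94.194  95.8929 96.4717]
wrist -42 463 X [-11.1465   8.5389] Z [94.0909 95.713  96.2402]
wrist 25 531 X [-10.5383   7.8925] Z [94.1281 95.7583 96.2503]
wrist 66 262 X [-11.039    8.3613] Z [93.8461 95.692  96.2843]
wrist 76 366 X [-7.1245  4.4082] Z [90.5457 92.0688 92.4467]
narrow end max y [92.0415 93.3745 93.4157]
plate [ 93.0692  93.172   96.629  101.3658]
```

The axle is level along its full length and its narrow end is against the plate. The gripper is clear, so I'm handing in.

```bash
python3 -c "
from cell import env
print(env.sign_off())"
```

```text
the job is handed in; nothing more can be done
None
```

The axle was seated and let go in the V-block, regripped across its middle, and laid level in the bogie saddles. It was pressed against the stop plate at about 23 N and released, the gripper was clear, and the job was handed in at about 30 s; I have no verdict back.

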